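# Set up a small evaporation: heated vial stack and receiving flask in the fume hood

## Robot

A 6-joint arm with a two-finger parallel gripper is mounted at the origin on the work surface. World frame = base frame: x ahead of the robot, y to its left, z up, the work surface at z = 0. Lengths are in m, angles in rad, forces in N, time in s.
With the tool pointing down it reaches from about 0.4 to 0.825 m from the base axis. Payload 7 kg.
Tool frame: the origin (TCP) lies at the very end of the fingers, on their centre line; the grasp point (between the pads) lies 19 mm behind it; x points along the fingers, z is the direction in which the jaws open and shut, and the axes are right-handed (so a half turn about x gives the same grasp; the last joint's range is limited). The gripper opens to 88 mm and grips with 3 to 60 N. Pads are 19 mm wide; open, the fingers measure 130 mm over their backs; the gripper's body (78 mm by 193 mm) begins 47 mm behind the grasp point.
Start: joints at [1.432, 0.359, 0.012, 0, -1.224, -0.288], TCP at [0.279, 0.614, 0.227] pointing down, gripper open.
Joint ranges: [-3.07, 3.07], [-1.43, 2.12], [-1.02, 1.25], [-3.03, 1.67], [-3.05, -0], [-3.03, 3.03]. Speed limits (rad/s): [2.39, 2.39, 3.01, 3.14, 3.14, 3.14].

## Interface

Orientations are given as a unit quaternion [w, x, y, z].
In Python, from cell import * gives the robot as it stands. Calls block until the motion is done:
- goto(position, orientation): joint-space move of the TCP to a pose.
- servo_line(position, rotation=None, velocity=0.15, f_stop=None): straight line of the TCP; rotation=None keeps the orientation; velocity is the mean speed in m/s. With f_stop (N) it stops when the force on the tool has changed by that much, and returns True; else False.
- set_joints(angles): joint-space move.
- release() and close(squeeze=None): open the fingers fully, or close them until they stop; squeeze is the grip in N (None keeps the last).
- dwell(seconds).
- ik(position, orientation): joint angles nearest the present ones, or None.
- read_state(): the state.
- get_image(name): name is "scene" or "top"; returns the picture (400x640x3 uint8, blue, green, red); there is no depth.
- camera_model(name): a dict with "fx", "fy", "cx", "cy" (pixels), "xyz" and "orientation" of the camera in the world. Camera axes: x right, y up, looking along -z (the intrinsics and any distortion apply to the point x, -y, -z); pixel columns grow to the right and rows downward; lengths in m; the calibration is good to about 2 mm. A picture is of the moment at which its call begins. camera_model takes no time and is no camera call.
A pose or a line that the arm cannot do raises MotionError and nothing moves.
- hand_in(): hands the job in, once; it reports no verdict.
The state is a dict: "clock": time; "joints": joint angles; "dq": joint speeds; "effort": joint torques, N m; "position": TCP position; "orientation": TCP orientation; "contact_force": force on the tool from outside, world axes, zero at the start; "torque": the same for the moment, N m; "opening": finger opening in m.
Only numpy, scipy, OpenCV 4.12 (cv2) and the standard library are available. Lean on these libraries where they do the work, as an engineer would, in place of code of your own. Each camera call takes 0.05 s, during which the arm holds its last target.

## Task

Build the evaporation stack on the middle of the heater's black round plate: the aluminium block at the bottom, the orange vial carrier standing in the block's collar, and the green glass dome over the carrier, resting on the block's flange. On the middle of the cold plate's blue disc put the cork ring, with the round flask seated upright in it. Do not tip the flask or the dome over, and leave the wrench, the brown jar and the metal tin where they are.

Things in the scene. Friction and masses are not known exactly. Their poses are not given: they have to be found in the camera images.
- heater: Fixed low white heater, 155 x 136 mm, 38 mm high, with a black control strip and green knob on its -x side; on it a black round plate, 120 mm across, whose flat top is 45 mm above the work surface. Origin: on the axis of the black plate, at the level of the work surface; z up. It may stand on the left or on the right and turned a little.
- coldplate: Fixed grey square cold plate, 120 x 120 mm, 26 mm high, with a flat blue disc 100 mm across on it, whose top is 30 mm above the work surface. Origin: on the axis of the blue disc, at the level of the work surface; z up. It may stand on the left or on the right and turned a little.
- block: Loose aluminium heating block, about 0.42 kg, round: a flange 110 mm across and 14 mm thick, with an open collar standing on it, outside 60 mm across, inside 50 mm, from 14 mm to 38 mm above the underside. The floor inside the collar is the top of the flange (14 mm). Grip it across the outside of the collar. Origin: centre of the underside; z up.
- carrier: Loose orange round vial carrier, about 0.15 kg: a foot 42 mm across and 28 mm high that fits the block's collar with 4 mm to spare all round, above it a turret 60 mm across from 28 to 66 mm height (grip here), topped by six amber vials with yellow caps up to 76 mm. Origin: centre of the foot's underside; z up. Seated, the foot stands on the collar's floor, the turret 4 mm above its rim.
- dome: Loose green clear glass dome, about 0.22 kg: a tube open at the bottom, 84 mm across outside, 76 mm inside, inner height 90 mm, roof top at 95 mm, and on it a black round knob 30 mm across from 95 to 127 mm height (grip here). It goes over carrier and collar with 8 mm to spare all round and stands on the block's flange. Origin: centre of the lower rim; z up.
- ring: Loose cork flask ring, about 30 g, 60 mm across outside, hole 45 mm, 25 mm high, lying flat. Grip it across the outside. Origin: centre of the underside; z up.
- flask: Loose clear round flask, about 0.12 kg, upright: flat foot 36 mm across, bulb 52 mm across at 8 mm height and 62 mm from 20 to 34 mm, neck 24 mm across from 62 to 100 mm (grip here), red cap 28 mm across from 100 to 112 mm. Seated in the ring, its foot is sunk in the hole, 20.5 mm above the ring's underside. Origin: centre of the foot's underside; z up.
- wrench: Bystander: loose steel wrench lying flat, 140 mm long, roughly along x, less than 30 mm high. Leave it alone.
- jar: Bystander: loose brown-glass jar with white cap, 48 mm across, 70 mm high. Origin: centre of its underside. Leave it alone.
- tin: Bystander: loose plain metal tin, 56 mm across, 60 mm high. Origin: centre of its underside. Leave it alone.
Mind the look-alikes: they are no part of the job. Of the things that look like the dome, the larger one is meant. Several things have the shape of the carrier; the one meant has the colours described above.

How it is judged:
By the outcome, as a careful person would: the job done as asked, in the order asked, and still so for the second after the job is handed in, with the robot touching nothing.
It also fails if it takes over 118 s, if anything falls off the work surface, if the arm or the gripper's body presses on something with over 40 N, if the wrist force passes 120 N, or if a joint passes its speed limit or range.

## Working session

There is one attempt and no reset: what is moved stays moved. The work goes in short steps, each a Python script; the robot and the scene stay as the last script left them, time stands still between calls to the robot, and variables do not carry over. Pictures are saved under pics/ and viewed, and the job is handed in when it is done.

```bash
ls; mkdir -p pics; python3 - <<'E'
from cell import *
import cv2
for n in ("scene","top"):
    cv2.imwrite(f"pics/{n}0.png",get_image(n)); print(camera_model(n))
s=read_state();print(s["clock"],s["position"],s["orientation"],s["opening"])
E
```

```text
pics
{'fx': 377.0175840983657, 'fy': 377.0175840983657, 'cx': 318.1094933208165, 'cy': 195.56070745532543, 'xyz': array([1.12216487, 0.11271939, 0.90848196]), 'orientation': array([0.6281587 , 0.1918892 , 0.22782948, 0.71881076])}
{'fx': 385.5184021104088, 'fy': 385.5184021104088, 'cx': 314.26460639621774, 'cy': 204.04195156782558, 'xyz': array([0.45932894, 0.05017783, 1.08956528]), 'orientation': array([ 0.71636617,  0.01650598, -0.02580712, -0.69705169])}
0.1 [0.27926894 0.614049   0.22572373] [-0.38307556 -0.59415761 -0.38240498  0.59497586] 0.08744338217526422
```

View pics/scene0.png

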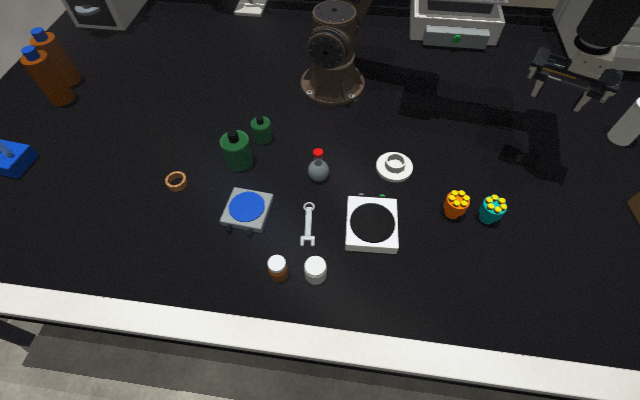

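View pics/top0.png

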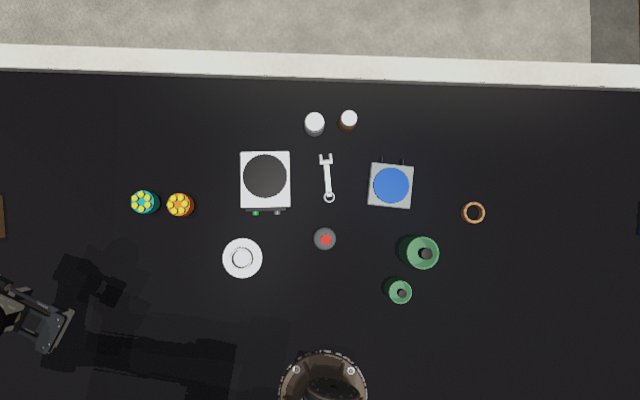

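Top view: heater's black plate at (265,176), cold plate's blue disc at (391,185), block at (242,258), flask at (325,239) and cork ring at (473,212). Wrench at (328,180), tin at (314,124), jar at (348,120).
- **Domes:** (422,253) and (400,292). I take the first because it's larger.
- **Carriers:** (180,205) is orange and (144,202) is teal. I take the orange one.

Next I'll check both choices in one enlarged crop and take measurements.

```bash
cat > vis.py <<'E'
import numpy as np, cv2
from cell import camera_model
from scipy.spatial.transform import Rotation as R
def ray(n,px):
    c=camera_model(n); q=c["orientation"]
    d=np.array([(px[0]-c["cx"])/c["fx"],-(px[1]-c["cy"])/c["fy"],-1.0])
    return np.array(c["xyz"]),R.from_quat([q[1],q[2],q[3],q[0]]).apply(d)
def onplane(n,px,z):
    o,d=ray(n,px); return (o+d*(z-o[2])/d[2])
def contour_circle(n,mask,z,near,minA=20):
    """contour nearest pixel -> hull onto plane z -> fitted circle centre + radius (world)"""
    cs,_=cv2.findContours(mask.astype(np.uint8)*255,cv2.RETR_EXTERNAL,cv2.CHAIN_APPROX_NONE)
    best=None
    for c in cs:
        if cv2.contourArea(c)<minA: continue
        m=c[:,0].mean(0); dd=np.hypot(*(m-near))
        if best is None or dd<best[0]: best=(dd,c)
    h=cv2.convexHull(best[1])[:,0].astype(float)
    P=np.array([onplane(n,p,z)[:2] for p in best[1][:,0]],np.float32)
    (x,y),(a,b),_=cv2.fitEllipse(P)
    return np.array([x,y]),a,b,best[1][:,0].mean(0)
E
python3 - <<'E'
import cv2,numpy as np
from vis import *
a=cv2.imread('pics/top0.png');b=cv2.imread('pics/scene0.png')
cr=lambda im,x,y,w,h,s:cv2.resize(im[y:y+h,x:x+w],None,fx=s,fy=s,interpolation=cv2.INTER_CUBIC)
r1=np.hstack([cr(a,120,180,100,70,4),cr(a,370,225,100,70+20-20,4)])
r2=np.hstack([cr(b,425,180,100,70,4),cr(b,205,110,100,70,4)])
cv2.imwrite('pics/crop0.png',np.vstack([r1,r2]))
cv2.imwrite('pics/crop1.png',np.vstack([np.hstack([cr(a,220,230,100,70,4),cr(a,300,220,100,70,4)]),np.hstack([cr(a,230,140,100,70,4),cr(b,360,130,100,70,4)])]))
E
```

```text
(no output)
```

View pics/crop0.png

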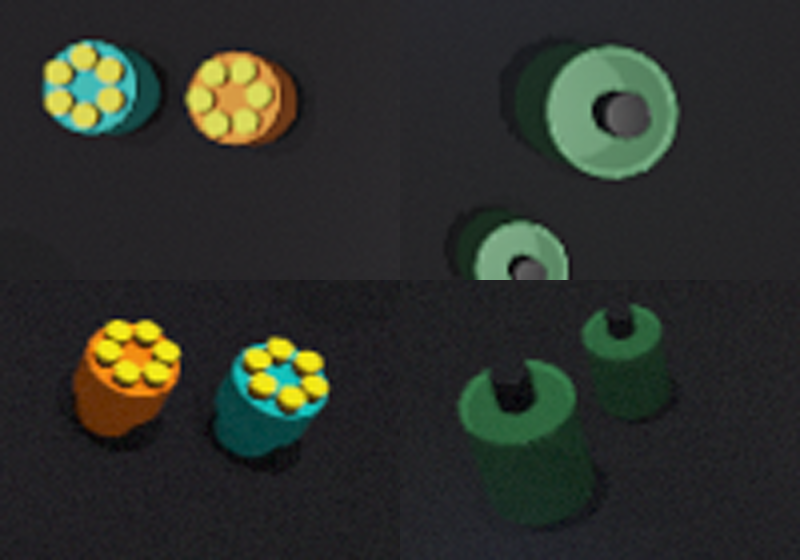

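View pics/crop1.png

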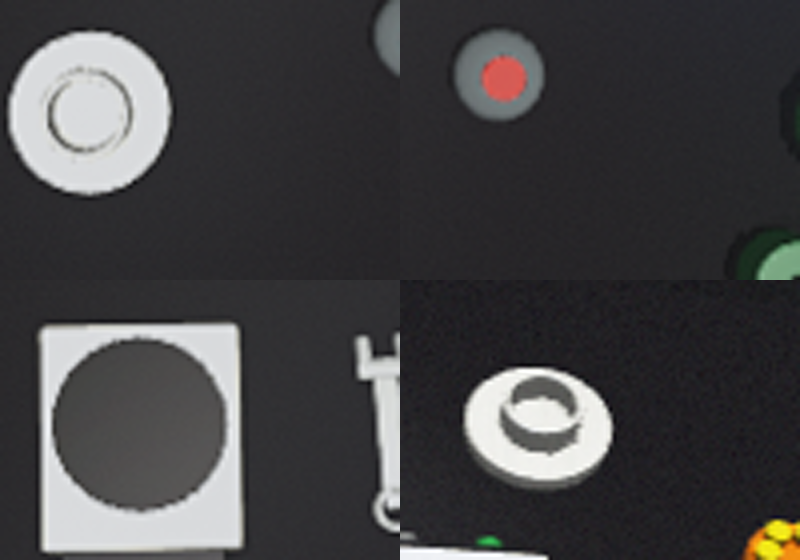

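The crop confirms both: the orange body with yellow caps at (180,205), and the larger dome at (422,253). Now I'll measure each item in both views and check the sizes.

```bash
cat > meas.py <<'E'
import cv2,numpy as np
from vis import *
def masks(im):
    h=cv2.cvtColor(im,cv2.COLOR_BGR2HSV);H,S,V=[h[...,i].astype(int) for i in range(3)]
    return H,S,V
def allm(n,im,near,show=True):
    H,S,V=masks(im);out={}
    top=n=="top"
    defs={
     "blue":((abs(H-112)<12)&(S>150)&(V>120),.030),
     "flange":((S<40)&(V>(130 if top else 130)),.014),
     "cap":(((H<8)|(H>172))&(S>110)&(V>120),.112),
     "roof":((abs(H-65)<15)&(S>60)&(V>(90 if top else 75)),.095),
     "turret":((H>6)&(H<32)&(S>100)&(V>(170 if top else 185)),.066),
     "ring":((H>5)&(H<25)&(S>70)&(V>(90 if top else 90)),.025),
     "plate":((V<110)&(S<60) ,.045),
    }
    for k,(m,z) in defs.items():
        if k not in near: continue
        try:
            r=contour_circle(n,m,z,np.array(near[k])); out[k]=r
            if show: print(n,k,"xy",np.round(r[0],4),"axes",np.round(r[1:3],4),"px",np.round(r[3],1))
        except Exception as e: print(n,k,e)
    return out
E
python3 - <<'E'
from meas import *
allm("top",cv2.imread('pics/top0.png'),dict(blue=(391,185),flange=(242,258),cap=(325,239),roof=(422,253),turret=(180,205),ring=(473,212),plate=(265,176)))
allm("scene",cv2.imread('pics/scene0.png'),dict(blue=(246,207),flange=(394,166),cap=(318,153),roof=(235,138),turret=(457,199),ring=(176,181),plate=(372,222)))
E
```

```text
top blue xy [ 0.5821 -0.172 ] axes [0.0936 0.0946] px [390.4 184.9]
top flange xy [0.3701 0.233 ] axes [0.1086 0.109 ] px [241.9 257.8]
top cap xy [0.4299 0.0073] axes [0.0239 0.0253] px [325.4 239.2]
top roof xy [ 0.4017 -0.2443] axes [0.0826 0.083 ] px [422.7 252.5]
top turret xy [0.5109 0.3973] axes [0.0572 0.0583] px [178.3 204.1]
top ring xy [ 0.5129 -0.4066] axes [0.0587 0.0596] px [473.9 212.1]
top plate xy [0.4504 0.0267] axes [0.9629 2.1952] px [316.1 243.6]
scene blue xy [ 0.583  -0.1731] axes [0.0954 0.0966] px [246.2 206.4]
scene flange xy [0.3693 0.2327] axes [0.1071 0.1096] px [394.2 165.6]
scene cap xy [0.4295 0.0069] axes [0.0261 0.0268] px [317.5 151.5]
scene roof xy [ 0.4026 -0.2446] axes [0.0767 0.0804] px [233.8 140.6]
scene turret xy [0.509  0.3972] axes [0.0545 0.0599] px [459.4 199.3]
scene ring xy [ 0.5133 -0.4075] axes [0.0579 0.0594] px [175.  178.7]
scene plate time passes only in moves, steps and waits
```

Both views agree to within about 2 mm and the sizes fit. The black plate's mask merged with the dark bench, so I'll limit it to a ROI. I also want wrench, jar and tin positions for the collision margins.

```bash
cat >> meas.py <<'E'
def plate(n,im,seed,z=.045,thr=110):
    H,S,V=masks(im); m=((V<thr)).astype(np.uint8)
    k,l=cv2.connectedComponents(m); m=(l==l[seed[1],seed[0]])
    return contour_circle(n,m,z,np.array(seed))
E
python3 - <<'E'
from meas import *
for n,s,t in(("top",(265,176),130),("scene",(372,222),110)):
    print(n,plate(n,cv2.imread(f'pics/{n}0.png'),s,thr=t))
for k,p,z in(("tin",(314,121),.06),("jar",(349,119),.07),("wr1",(326,155),0.01),("wr2",(329,200),.01),("hc1",(242,152),.038),("hc2",(290,152),.038),("hc3",(291,207),.038),("hc4",(241,209),.038),("small dome",(400,292),.06),("teal",(144,202),.07)):
    print(k,onplane("top",p,z).round(3))
from cell import *
for yaw in (0,):
  pass
q=read_state()["orientation"]; from scipy.spatial.transform import Rotation as R
print(R.from_quat([q[1],q[2],q[3],q[0]]).as_matrix().round(3))
E
```

```text
top (array([0.59612828, 0.17543457]), 0.11456555873155594, 0.11571216583251953, array([264.45454545, 175.66115702]))
scene (array([0.59771627, 0.17512292]), 0.11580110341310501, 0.11946023255586624, array([371.99166667, 222.55833333]))
tin [0.747 0.044 0.06 ]
jar [ 0.752 -0.05   0.07 ]
wr1 [0.664 0.007 0.01 ]
wr2 [ 0.537 -0.004  0.01 ]
hc1 [0.66  0.24  0.038]
hc2 [0.664 0.108 0.038]
hc3 [0.513 0.1   0.038]
hc4 [0.503 0.236 0.038]
small dome [ 0.294 -0.196  0.06 ]
teal [0.514 0.486 0.07 ]
[[-0.     0.91  -0.414]
 [-0.001 -0.414 -0.91 ]
 [-1.     0.     0.001]]
```

The heater axis is about (0.597, 0.175) and the cold plate about (0.5825, -0.1725). The plate corners and the bystanders' sizes are consistent with that. Next are the motion helpers, then the block.

```bash
cat > mot.py <<'E'
from cell import *
import numpy as np
from scipy.spatial.transform import Rotation as R
def quat(psi):
    x=np.array([0,0,-1.]);z=np.array([np.cos(psi),np.sin(psi),0]);y=np.cross(z,x)
    q=R.from_matrix(np.c_[x,y,z]).as_quat(); return np.array([q[3],q[0],q[1],q[2]])
def best(psi,poses):
    """of psi and psi+pi, the one doable at all poses with least wrist excursion"""
    r=[]
    for p in (psi,psi+np.pi):
        js=[ik(np.array(x),quat(p)) for x in poses]
        if all(j is not None for j in js): r.append((max(abs(j[5]) for j in js),p))
    return min(r)[1] if r else None
def st(tag=""):
    s=read_state(); print(tag,"t=%.1f"%s["clock"],"pos",s["position"].round(4),"open %.4f"%s["opening"],"F",np.round(s["contact_force"],1))
    return s
def pick(xy,ztcp,psi,squeeze,zhi=.25,lift=None):
    q=quat(psi); goto([*xy,zhi],q); servo_line([*xy,ztcp+.03],velocity=.2)
    hit=servo_line([*xy,ztcp],velocity=.05,f_stop=8); st("down hit=%s"%hit)
    close(squeeze); st("closed")
    servo_line([*xy,lift or zhi],velocity=.15); return st("lifted")
def place(xy,ztcp,psi,zhi=.25,slow=.02,fs=4,over=.004,rel=True):
    q=quat(psi); goto([*xy,zhi],q); st("above")
    servo_line([*xy,ztcp+slow],velocity=.15)
    hit=servo_line([*xy,ztcp-over],velocity=.03,f_stop=fs); s=st("contact=%s"%hit)
    if rel:
        release(); s=st("open"); servo_line([*xy,zhi],velocity=.2)
    return s
E
python3 - <<'E'
from mot import *
P={"block":(.3697,.2328),"carrier":(.510,.3972),"dome":(.4021,-.2445),"flask":(.4297,.0071),"ring":(.5131,-.407),"H":(.597,.1753),"C":(.5825,-.1725)}
for k,zs in dict(block=(.017,.25),carrier=(.03,.25),dome=(.098,.3),flask=(.067,.25),ring=(.004,.25)).items():
    t="H" if k in("block","carrier","dome") else "C"
    for d in (0,90,45,-45):
        print(k,d,best(np.radians(d),[[*P[k],zs[0]],[*P[k],zs[1]],[*P[t],zs[1]],[*P[t],zs[0]+.05]]),end=" | ")
    print()
E
```

```text
block 0 3.141592653589793 | block 90 4.71238898038469 | block 45 3.9269908169872414 | block -45 -0.7853981633974483 | 
carrier 0 3.141592653589793 | carrier 90 4.71238898038469 | carrier 45 3.9269908169872414 | carrier -45 2.356194490192345 | 
dome 0 3.141592653589793 | dome 90 4.71238898038469 | dome 45 3.9269908169872414 | dome -45 2.356194490192345 | 
flask 0 3.141592653589793 | flask 90 4.71238898038469 | flask 45 3.9269908169872414 | flask -45 2.356194490192345 | 
ring 0 3.141592653589793 | ring 90 1.5707963267948966 | ring 45 3.9269908169872414 | ring -45 2.356194490192345 |
```

```bash
python3 - <<'E'
from mot import *
import cv2
pick((.3697,.2328),.0175,np.pi,40,zhi=.2)
cv2.imwrite("pics/s1.png",get_image("scene"))
place((.597,.1753),.0175+.045,np.pi,zhi=.2,slow=.02)
E
python3 -c "
import cv2;a=cv2.imread('pics/s1.png');cv2.imwrite('pics/s1c.png',cv2.resize(a[60:260,280:480],None,fx=3,fy=3))"
```

```text
down hit=False t=3.2 pos [0.3697 0.2328 0.0174] open 0.0876 F [-0.4  0.2 -0. ]
closed t=3.8 pos [0.3698 0.2329 0.0176] open 0.0597 F [-0.3  0.3  2.9]
lifted t=5.2 pos [0.3692 0.2323 0.199 ] open 0.0597 F [ 0.6  0.  -3. ]
above t=6.2 pos [0.5969 0.1749 0.1989] open 0.0596 F [-0.9  0.6 -3.8]
contact=True t=7.7 pos [0.5968 0.1751 0.0626] open 0.0597 F [-0.6  0.2  5.4]
open t=8.4 pos [0.5957 0.1747 0.0616] open 0.0876 F [ 0.6 -0.1 -0.1]
```

View pics/s1c.png

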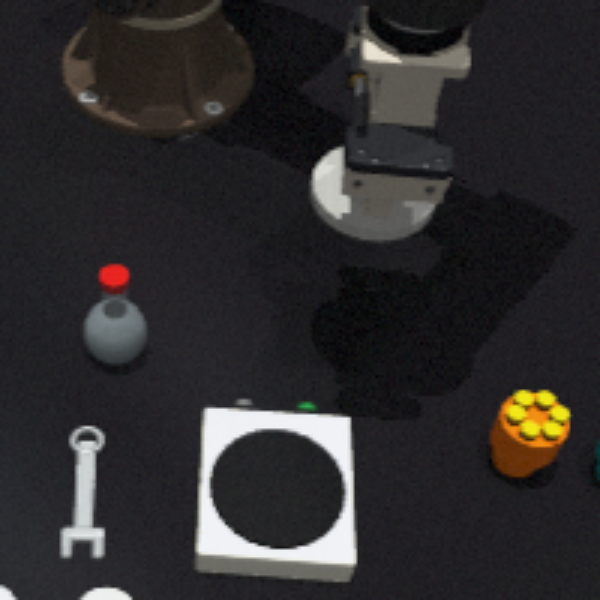

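The block was held level, with the opening at 59.7 mm against a 60 mm collar. Now I'll pick the carrier, then measure the placed block while the arm is away from it.

```bash
python3 - <<'E'
from mot import *
import cv2
pick((.510,.3972),.030,np.pi,20,zhi=.22)
for n in("top","scene"): cv2.imwrite(f"pics/{n}2.png",get_image(n))
from meas import *
for n,nr in(("top",(263,174)),("scene",(372,210))):
    im=cv2.imread(f"pics/{n}2.png"); H,S,V=masks(im)
    m=(V>130)&(S<40)
    x0,y0=nr
    cv2.imwrite(f"pics/{n}2c.png",cv2.resize(im[y0-60:y0+60,x0-70:x0+70],None,fx=5,fy=5))
E
python3 -c "
import cv2,numpy as np
a=[cv2.resize(cv2.imread(f'pics/{n}2c.png'),(400,343)) for n in('top','scene')]
cv2.imwrite('pics/c2.png',np.hstack(a))"
```

```text
down hit=False t=11.9 pos [0.5101 0.3973 0.03  ] open 0.0877 F [-0.1 -0.5  0. ]
closed t=12.5 pos [0.5101 0.3973 0.0302] open 0.0597 F [-0.1  0.7  1.1]
lifted t=13.9 pos [0.5096 0.3968 0.2188] open 0.0598 F [-0.2  0.1 -2.5]
```

View pics/c2.png

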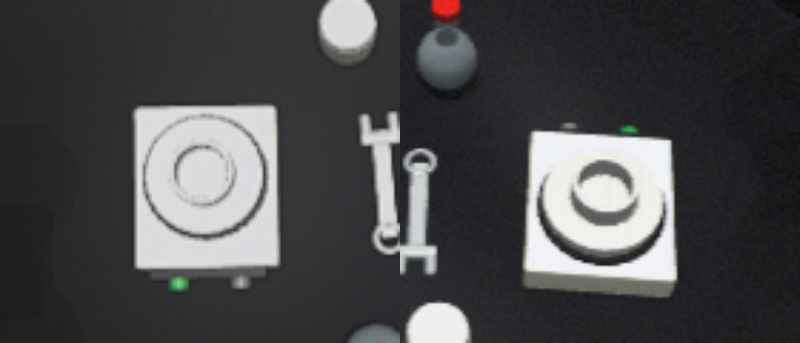

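```bash
python3 - <<'E'
from meas import *
a=cv2.imread('pics/top2.png');b=cv2.imread('pics/scene2.png')
def en(im,x,y):
    c=im[y:y+50,x:x+50]; c=cv2.resize(c,(400,400),interpolation=cv2.INTER_CUBIC); return np.clip((c.astype(float)-90)*1.6,0,255)
cv2.imwrite('pics/c3.png',np.hstack([en(a,240,150),cv2.resize(b[185:235,347:397],(400,400),interpolation=cv2.INTER_CUBIC)]))
# dark pixels inside the flange region -> rim outlines in top
g=cv2.cvtColor(a,cv2.COLOR_BGR2GRAY).astype(float)
bg=cv2.medianBlur(a,9)
# radial profiles around predicted rim centre: darkest ring positions
from vis import *
c=camera_model("top"); 
from scipy.spatial.transform import Rotation as R
q=c["orientation"];Rm=R.from_quat([q[1],q[2],q[3],q[0]]).as_matrix()
def proj(P):
    p=Rm.T@(np.array(P)-c["xyz"]); return np.array([c["cx"]+c["fx"]*p[0]/-p[2], c["cy"]-c["fy"]*p[1]/-p[2]])
# flange outer edge: white->dark along rays from centre, at z=.059 top
pts=[]
for t in np.arange(0,2*np.pi,np.pi/36):
    prof=[]
    rs=np.arange(.045,.064,.0005)
    px=np.array([proj([.5965+r*np.cos(t),.1751+r*np.sin(t),.059]) for r in rs],np.float32)
    v=cv2.remap(g.astype(np.float32),px[:,:1].reshape(-1,1),px[:,1:].reshape(-1,1),cv2.INTER_LINEAR)[:,0]
    i=np.argmax(v<170)
    if v.min()<165: pts.append([.5965+rs[i]*np.cos(t),.1751+rs[i]*np.sin(t)])
pts=np.array(pts); print(len(pts))
A=np.c_[2*pts,np.ones(len(pts))]; s=np.linalg.lstsq(A,(pts**2).sum(1),rcond=None)[0]
print("flange circle",s[:2],np.sqrt(s[2]+s[:2]@s[:2]), "rms",np.std(np.hypot(*(pts-s[:2]).T)))
E
```

```text
57
flange circle [0.59627341 0.1746482 ] 0.05485849663106722 rms 0.0002941029126961741[ WARN:0@0.350] global loadsave.cpp:1063 imwrite_ Unsupported depth image for selected encoder is fallbacked to CV_8U.
```

View pics/c3.png

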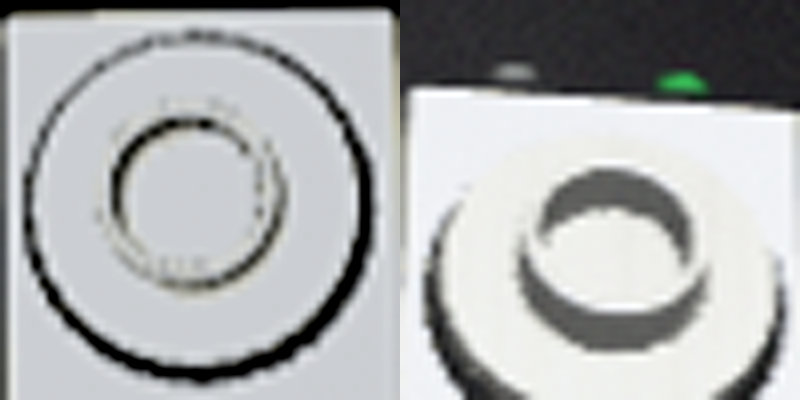

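The placed flange fits as a circle of radius 54.9 mm (55 true), rms 0.3 mm, centred at (0.5963, 0.1746). That's within 1 mm of the plate axis. I'll insert the carrier with a force stop from above the rim.

```bash
python3 - <<'E'
from mot import *
xy=(.5966,.1748)
s=place(xy,.089,np.pi,zhi=.22,slow=.035,fs=4,rel=False)
if s["position"][2]<.092:
    release(); st("rel"); servo_line([*xy,.25],velocity=.2)
    goto([.4021,-.2445,.25],quat(np.pi))
import cv2
o=[]
for n,(x,y) in(("top",(263,174)),("scene",(372,205))):
    im=get_image(n);cv2.imwrite(f"pics/{n}4.png",im); o.append(cv2.resize(im[y-50:y+50,x-50:x+50],(400,400),interpolation=cv2.INTER_CUBIC))
cv2.imwrite("pics/c4.png",cv2.hconcat(o)); st()
E
```

```text
above t=15.0 pos [0.5967 0.1748 0.2199] open 0.0593 F [ 0.2  0.6 -0.2]
contact=True t=16.8 pos [0.5965 0.1747 0.0891] open 0.0599 F [ 0.2 -0.1  3.7]
rel t=17.5 pos [0.5956 0.1743 0.0881] open 0.0875 F [0.1 0.3 0.2]
 t=20.2 pos [ 0.4028 -0.244   0.2499] open 0.0879 F [-0.4 -0.5  0.4]
```

View pics/c4.png

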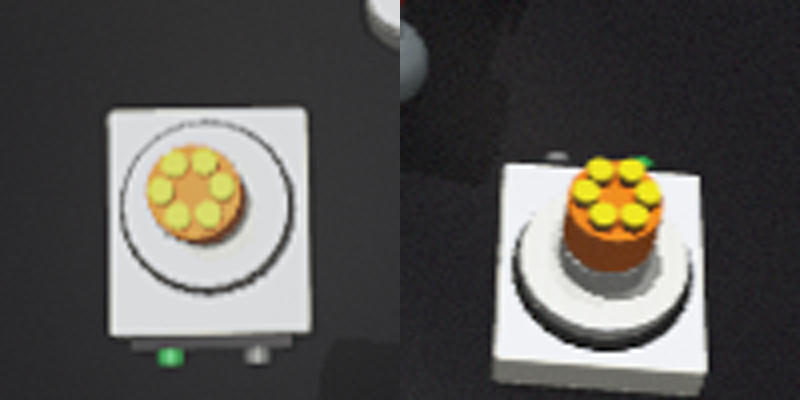

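The carrier is seated: contact came at z 0.0891 against 0.089 expected, and it's upright in both views. Dome next.

```bash
python3 - <<'E'
from mot import *
import cv2
pick((.4021,-.2445),.099,np.pi,25,zhi=.25,lift=.29)
goto([.5966,.1748,.29],quat(np.pi)); st()
o=[]
for n,(x,y) in(("top",(263,174)),("scene",(372,165))):
    im=get_image(n);cv2.imwrite(f"pics/{n}5.png",im); o.append(cv2.resize(im[y-75:y+75,x-75:x+75],(400,400),interpolation=cv2.INTER_CUBIC))
cv2.imwrite("pics/c5.png",cv2.hconcat(o))
E
```

```text
down hit=False t=22.0 pos [ 0.4022 -0.2446  0.099 ] open 0.0873 F [-0.3  0.2  0.3]
closed t=23.0 pos [ 0.4022 -0.2445  0.099 ] open 0.0298 F [ 0.5 -0.2 -0.7]
lifted t=24.4 pos [ 0.4016 -0.2443  0.289 ] open 0.0294 F [ 0.5  0.6 -3.1]
 t=26.1 pos [0.5966 0.1737 0.2903] open 0.0295 F [-0.2  0.2 -3.4]
```

View pics/c5.png

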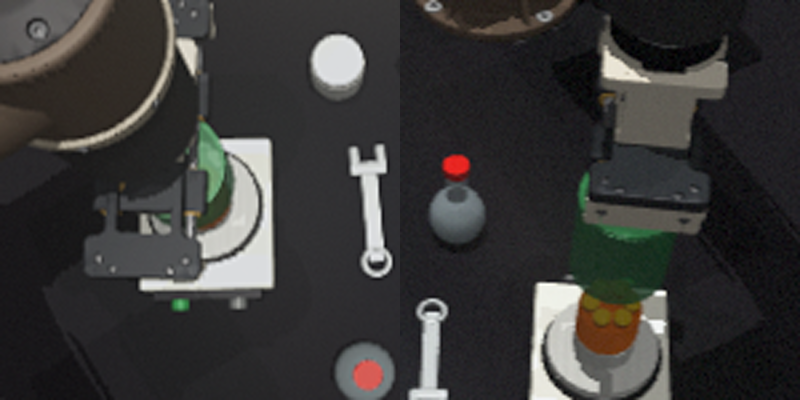

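The dome hangs upright over the carrier. Lowering it with a force stop.

```bash
python3 - <<'E'
from mot import *
import cv2
xy=(.5966,.1748)
s=place(xy,.158,np.pi,zhi=.29,slow=.085,fs=4,rel=False)
if s["position"][2]<.161:
    release(); st("rel"); servo_line([*xy,.27],velocity=.2)
    goto([.5131,-.407,.2],quat(np.pi))
o=[]
for n,(x,y) in(("top",(263,174)),("scene",(372,190))):
    im=get_image(n);cv2.imwrite(f"pics/{n}6.png",im); o.append(cv2.resize(im[y-60:y+60,x-60:x+60],(400,400),interpolation=cv2.INTER_CUBIC))
cv2.imwrite("pics/c6.png",cv2.hconcat(o)); st()
E
```

```text
above t=26.4 pos [0.5966 0.1743 0.2902] open 0.0290 F [ 0.   0.7 -2.6]
contact=True t=29.4 pos [0.5969 0.1748 0.1579] open 0.0296 F [-0.7  0.3  6.1]
rel t=30.5 pos [0.5958 0.1744 0.1564] open 0.0875 F [-0.3 -0.3  0. ]
 t=33.5 pos [ 0.5138 -0.4062  0.2002] open 0.0875 F [0.6 0.2 0. ]
```

View pics/c6.png

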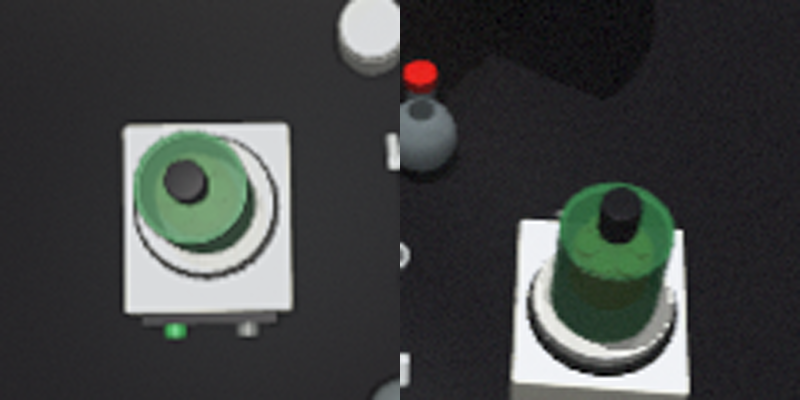

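The dome stands on the flange: contact at 0.1579 against 0.158 expected. Now the ring, then the flask.

```bash
python3 - <<'E'
from mot import *
import cv2
s=pick((.5131,-.407),.004,np.pi,10,zhi=.2)
if s["opening"]>.05:
    place((.583,-.1725),.034,np.pi,zhi=.2,slow=.015,fs=3,over=.003)
    goto([.4297,.0071,.25],quat(np.pi))
o=[]
for n,(x,y) in(("top",(391,185)),("scene",(246,205))):
    im=get_image(n);cv2.imwrite(f"pics/{n}7.png",im); o.append(cv2.resize(im[y-40:y+40,x-40:x+40],(400,400),interpolation=cv2.INTER_CUBIC))
cv2.imwrite("pics/c7.png",cv2.hconcat(o)); st()
from meas import *
allm("top",cv2.imread('pics/top7.png'),dict(ring=(391,185),blue=(391,185)))
for n,p in(("top",(391,185)),("scene",(246,205))):
    H,S,V=masks(cv2.imread(f'pics/{n}7.png'))
    print(n,contour_circle(n,(H>5)&(H<25)&(S>70)&(V>80),.055,np.array(p)))
    print(n,contour_circle(n,(abs(H-112)<12)&(S>150)&(V>120),.03,np.array(p)))
E
```

```text
down hit=False t=35.4 pos [ 0.5132 -0.4071  0.0039] open 0.0877 F [ 0.5 -0.2  1.1]
closed t=36.0 pos [ 0.5132 -0.407   0.0042] open 0.0601 F [-0.5  0.9  1.1]
lifted t=37.5 pos [ 0.5126 -0.4067  0.1989] open 0.0595 F [ 0.1 -0.5 -1.5]
above t=38.4 pos [ 0.5828 -0.1732  0.1998] open 0.0597 F [ 0.6  0.3 -0.3]
contact=True t=40.1 pos [ 0.5829 -0.1725  0.0333] open 0.0601 F [ 0.2 -0.2  1.6]
open t=40.8 pos [ 0.5825 -0.1724  0.0335] open 0.0873 F [-0.3  1.   0.3]
 t=42.9 pos [0.4303 0.0066 0.2494] open 0.0877 F [-0.3 -0.7  1.2]
top blue xy [ 0.5837 -0.1735] axes [0.0889 0.095 ] px [388.5 186.7]
top ring xy [ 0.5849 -0.177 ] axes [0.0564 0.059 ] px [391.9 184. ]
top (array([ 0.5813418 , -0.17031421]), 0.05475606396794319, 0.05801273509860039, array([391.68852459, 184.18032787]))
top (array([ 0.58372921, -0.17350097]), 0.0888507291674614, 0.09502067416906357, array([388.45454545, 186.72727273]))
scene (array([ 0.58412623, -0.17163415]), 0.055847328156232834, 0.05792231485247612, array([245.35087719, 201.9122807 ]))
scene (array([ 0.57449961, -0.17673697]), 0.02208111435174942, 0.03493785485625267, array([245.75862069, 203.34482759]))
```

View pics/c7.png

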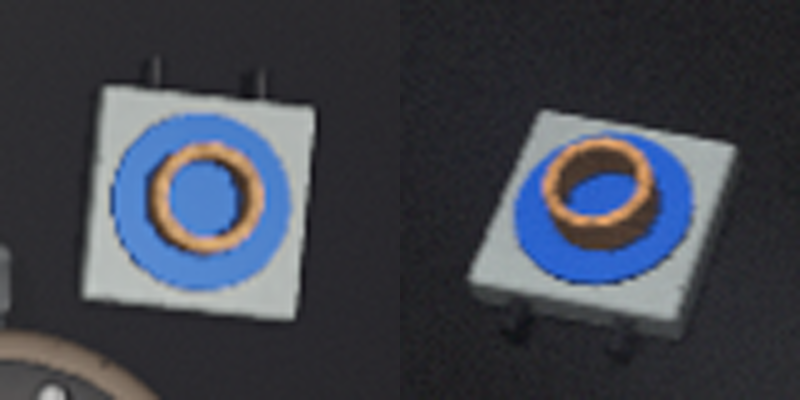

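The ring lies flat on the disc's centre at about (0.583, -0.172), and the two views agree to within 2 mm. Flask next.

```bash
python3 - <<'E'
from mot import *
import cv2
s=pick((.4297,.0071),.070,np.pi,15,zhi=.25)
xy=(.583,-.172)
if s["opening"]>.02:
    s=place(xy,.1205,np.pi,zhi=.25,slow=.035,fs=3,over=.005,rel=False)
    if s["position"][2]<.1235:
        release(); st("rel"); servo_line([*xy,.27],velocity=.15)
        goto([.42,0.25,.3],quat(np.pi)); dwell(.5)
o=[]
for n,(x,y) in(("top",(391,185)),("scene",(246,195))):
    im=get_image(n);cv2.imwrite(f"pics/{n}8.png",im); o.append(cv2.resize(im[y-40:y+40,x-40:x+40],(400,400),interpolation=cv2.INTER_CUBIC))
cv2.imwrite("pics/c8.png",cv2.hconcat(o)); st()
from meas import *
for n,p in (("top",(391,180)),("scene",(246,165))):
    H,S,V=masks(cv2.imread(f'pics/{n}8.png'))
    print(n,contour_circle(n,((H<8)|(H>172))&(S>110)&(V>120),.1625,np.array(p)))
E
```

```text
down hit=False t=44.8 pos [0.4298 0.0071 0.07  ] open 0.0874 F [-0.5 -0.9  0.2]
closed t=45.7 pos [0.4297 0.0071 0.07  ] open 0.0269 F [-0.3 -0.3 -0.7]
lifted t=47.1 pos [0.4292 0.007  0.2491] open 0.0271 F [ 0.5 -1.  -1.6]
above t=48.0 pos [ 0.5827 -0.1723  0.249 ] open 0.0274 F [-0.3 -0.8 -1.6]
contact=True t=49.9 pos [ 0.5826 -0.1722  0.1199] open 0.0272 F [-0.8  0.1  3.7]
rel t=51.0 pos [ 0.5821 -0.1719  0.1193] open 0.0879 F [ 0.2  0.4 -0.3]
 t=54.4 pos [0.4201 0.2499 0.3   ] open 0.0876 F [ 0.1  0.2 -0.4]
top (array([ 0.58048362, -0.17140923]), 0.025293339043855667, 0.02644142508506775, array([401.68965517, 179.4137931 ]))
scene (array([ 0.58144343, -0.17313896]), 0.02420046180486679, 0.028308220207691193, array([237.7037037 , 176.62962963]))
```

View pics/c8.png

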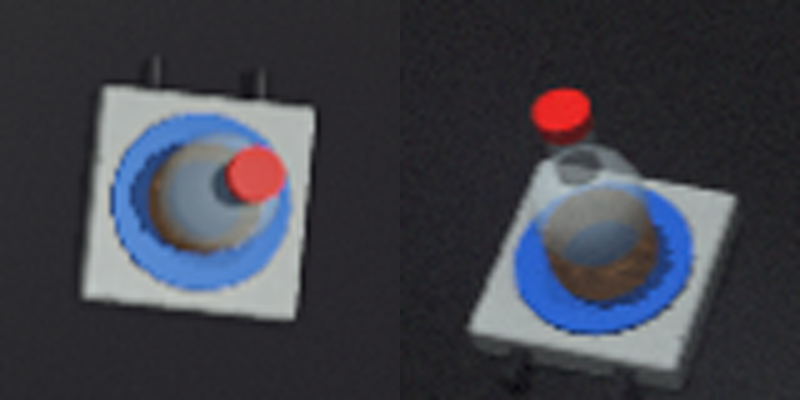

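View pics/scene8.png

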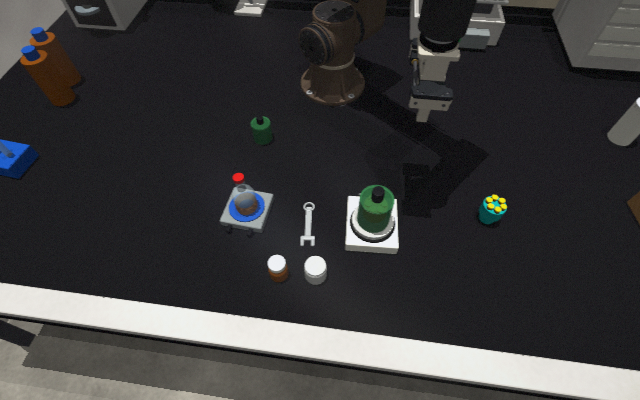

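The flask stands upright in the ring. Its cap, taken at the seated height of 162.5 mm, lies at (0.581, -0.172) in both views. Next I'll check the dome's position and compare the bystanders before and after, then hand in.

```bash
python3 - <<'E'
from meas import *
from vis import *
a0=cv2.imread('pics/scene0.png').astype(int);a8=cv2.imread('pics/scene8.png').astype(int)
for k,(x,y,w,h) in dict(wrench=(299,200,18,46),jar=(265,253,24,30),tin=(303,255,25,30),teal=(480,195,26,30),smalldome=(250,115,22,30)).items():
    print(k,"mean diff",abs(a0-a8)[y:y+h,x:x+w].mean().round(1),"noise-level")
for n,p,v in(("top",(255,170),90),("scene",(376,200),75)):
    im=cv2.imread(f'pics/{n}6.png');H,S,V=masks(im)
    r=contour_circle(n,(abs(H-65)<22)&(S>60)&(V>v),.154,np.array(p)); print(n,"dome roof",r)
from cell import *
s=read_state(); print(s["clock"],s["contact_force"])
if True: hand_in()
E
```

```text
wrench mean diff 2.0 noise-level
jar mean diff 1.9 noise-level
tin mean diff 1.4 noise-level
teal mean diff 2.6 noise-level
smalldome mean diff 2.7 noise-level
top dome roof (array([0.59506661, 0.17403752]), 0.07979275286197662, 0.08118203282356262, array([259.77659574, 169.73404255]))
scene dome roof (array([0.59716576, 0.17447019]), 0.08144492655992508, 0.08435551822185516, array([376.67032967, 199.10989011]))
54.3917 [ 0.13179972  0.17594887 -0.42133241]
the job is handed in; nothing more can be done
```

I built the evaporation stack on the heater and set the flask in its cork ring on the cold plate, then handed the job in at 54.4 s of the 118 s allowed. I worked in the order asked: block, carrier, dome, ring, flask.

My last checks:
- **Block:** the flange centre is within about 1 mm of the black plate's axis.
- **Carrier and dome:** both came to rest at the heights expected for being seated (0.0891 m against 0.089, and 0.1579 m against 0.158). In the images the carrier stands upright in the collar, and the dome's roof is within about 2 mm of the block's centre.
- **Ring and flask:** the ring is within about 2 mm of the blue disc's centre and the flask is upright in it. The two cameras agree on the cap's position to within 2 mm.
- **Bystanders:** the wrench, jar and tin look the same before and after, and so do both look-alikes.

One thing disagreed: the flask grip closed at 27 mm instead of the 24 mm neck. The pads probably caught the edge of the cap, but it held and the flask still seated at the right height.

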